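Close up the watch case

TASK

The watches are back in their case: close it up with your fingertips. Push the glazed lid gently down until it lies flat on the case, and gently push the drawer underneath fully home, in whichever order you like. Nothing is to be picked up: leave the watches in their compartments, the tin in the drawer and the other things on the bench as they are.

Things in the scene. Friction and masses are not known exactly. Their poses are not given: they have to be found in the camera images.
- case: Watch case, heavy, standing firmly on the bench and immovable: dark wood box 120 deep (its x) x 194 wide (its y) x 102 mm high with the lid shut. Origin at the centre of its underside; its x axis points from the drawer front to the hinge side (away from whoever faces it), z up. Lower tier (up to 50 mm): one drawer across the front. Upper tier: three compartments (walls up to 90 mm) for watches on cushions, under a glazed lid.
- lid (a joint): Glazed lid, 120 (hinge to front edge) x 194 x 12 mm, wood frame 16 mm wide around a glass pane that lies 1 mm below the frame's outer face; 0.22 kg. Angle in rad: 0 = shut, lying level on the case, its outer face 102 mm above the bench; it grows as the front edge swings up and back (1.57 = upright; stop at 1.75). The hinge is stiff and the lid stays wherever it is left; about 2.5 N at 100 mm from the hinge moves it.
- lid_hinge (a point): Middle of the lid's hinge line, which runs along the case's y: 60 mm behind the case's centre, 90 mm above the bench, at the lower (inner) face of the lid.
- lid_edge (a point): Middle of the lid's front edge, on its outer (upper when shut) face; 120 mm from the hinge line, measured along the lid, and 12 mm out from its inner face. Moves with the lid.
- drawer (a joint): Drawer below the watches, 170 mm wide, 40 mm high front (8 to 48 mm above the bench), 105 mm long. Value in m: 0 = fully home, front flush with the case; it grows as it slides out along the case's -x. Stiff slide, about 2 N, stays where left.
- knob_end (a point): Middle of the outer end of the round brass knob on the middle of the drawer front: 20 mm across, stands 24 mm out from the front, its axis 28 mm above the bench along the case's x. Moves with the drawer.
- tin_mid (a point): Centre of a small round metal tin, 25 mm across, 16 mm high, lying loose in the drawer (it may slide about in there).
- watch_white_mid (a point): Centre of a wrist watch with white dial strapped on a blue cushion, 74 x 46 x 30 mm, 110 g, loose in a compartment of the case.
- watch_black_mid (a point): The same with a black dial.
- watch_blue_mid (a point): The same with a blue dial.
- loupe_mid (a point): Centre of a black eye loupe, 36 mm across, 30 mm high, standing beside the left (+y) end of the case.
- pot_near_mid (a point): Centre of a round metal parts pot with clear cover, 47 mm across, 23 mm high, beside the right (-y) end of the case.
- pot_far_mid (a point): Centre of another such pot, on the bench in front and to the right.
- jar_mid (a point): Centre of a glass jar with blue cap, 60 mm across, 70 mm high, standing on the bench.
- ball_mid (a point): Centre of a dark blue case-opening ball, 72 mm across, with a flat foot.
- blower_mid (a point): Point 30 mm up the middle of a black rubber dust blower, 62 mm across, 120 mm high with its nozzle up.

How it is judged:
At the end, for the whole second after the job is handed in: The lid is shut (below 0.04 rad), the drawer is home (within 3 mm) with the tin still inside it, each watch is within 20 mm and every other loose thing within 30 mm of where it started (value of joint lid below 0.04 rad and value of joint drawer below 0.003 m and distance of each of watch_white_mid, watch_black_mid, watch_blue_mid from where it was at the start of the episode below 0.02 m and distance of each of loupe_mid, pot_near_mid, pot_far_mid, jar_mid, ball_mid, blower_mid from where it was at the start of the episode below 0.03 m and x of tin_mid in the frame of case above -0.055 m and height (world z) of tin_mid below 0.035 m); the robot touches nothing.
It fails at once if the lid or the drawer is slammed (shutting faster than 2.5 rad/s or 0.5 m/s) (velocity of joint lid below -2.5 rad/s or velocity of joint drawer below -0.5 m/s).
It fails at once if the fingers press the lid, the drawer or the case with more than 90 N (contact force between the fingers and case above 90 N).
It fails at once if a watch is lifted or pushed out of place (by more than 20 mm) (distance of any of watch_white_mid, watch_black_mid, watch_blue_mid from where it was at the start of the episode above 0.02 m).
It fails at once if the tin is lifted out of the drawer (height (world z) of tin_mid above 0.05 m).
It fails at once if another thing on the bench is lifted or moved by more than 30 mm (distance of any of loupe_mid, pot_near_mid, pot_far_mid, jar_mid, ball_mid, blower_mid from where it was at the start of the episode above 0.03 m).
It also fails if it takes over 58 s, if anything falls off the work surface, if the arm or the gripper's body presses on something with over 40 N, if the wrist force passes 120 N, or if a joint passes its speed limit or range.

ROBOT

A 6-joint arm with a two-finger parallel gripper is mounted at the origin on the work surface. World frame = base frame: x ahead of the robot, y to its left, z up, the work surface at z = 0. Lengths are in m, angles in rad, forces in N, time in s.
With the tool pointing down it reaches from about 0.35 to 0.975 m from the base axis. Payload 4.9 kg.
Tool frame: the origin (TCP) lies on the centre line of the jaws, within the pads' length; the fingertips stand 22 mm ahead of it and the grasp point (between the pads) lies 3 mm ahead of it (manip.tcp_to_tips is the distance from the TCP to the fingertips, in m); z points along the fingers, x is the direction in which the jaws open and shut, and the axes are right-handed (so a half turn about z gives the same grasp; the last joint's range is limited). The gripper opens to 85 mm and grips with 20 to 120 N. Pads are 22 mm wide; open, the fingers measure 114 mm over their backs; the gripper's body (76 mm by 85 mm) begins 54 mm behind the grasp point. The pads swing forward as they close: fully open they stand 13 mm farther back than shut.
Start: joints at [-1.227, 0.053, 1.613, -0, 1.476, -0.119], TCP at [0.279, -0.559, 0.253] pointing down, gripper open.
Joint ranges: [-3.01, 3.01], [-1.01, 2.22], [0.06, 2.58], [-1.02, 4.17], [0.09, 2.62], [-3.14, 3.14]. Speed limits (rad/s): [2.57, 2.57, 3.14, 3.14, 3.14, 3.14].

INTERFACE

Orientations are given as a unit quaternion [w, x, y, z].
In Python, from plant import manip gives the robot as it stands.
- The arm moves only by the shell command python3 -m pendant 'ROWS'. ROWS is a JSON object of lists of equal length, an entry for each row: "linear": the shift along the tool's x, y, z in cm, a list of three; "rotation": the turn, a rotation vector about the tool's x, y, z in degrees, a list of three; "grip": the closure, from 0 (fully open) to 1 (shut). A call has exactly 10 rows; each row is the pose to reach, as a shift and turn from the pose commanded when the call began, along the tool's axes at that moment; what a row does not reach only later rows make up. A row lasts 1/12 s, in which the tool goes at most 41.7 mm and 7.16 degrees, less where a joint would pass 70% of its speed; a pose out of reach is approached as far as the arm can. A call with a gripper value outside its range is refused whole. The fingers move at their own pace and stop on an object; the grip force is fixed at half the most. Time passes only in rows, so rows that repeat a pose let the fingers close, or fill a call up. It gives the time, the measured TCP pose, the force and the opening at its end, in the units of the state.
- manip.state(): the state, without advancing time (a new reading comes with each control period).
- manip.grab_frame(name): name is "side" or "top" or "wrist"; returns the picture (420x560x3 uint8, red, green, blue); there is no depth.
- manip.calibration(name): a dict with "fx", "fy", "cx", "cy" (pixels), "cam_to_world" (4x4, takes a point from camera to world coordinates). Camera axes: x right, y up, looking along -z (the intrinsics and any distortion apply to the point x, -y, -z); pixel columns grow to the right and rows downward; lengths in m; the calibration is good to about 2 mm. A picture is of the moment at which its call begins: read the wrist's pose just before it. calibration takes no time and is no camera call; for the wrist camera it gives the pose at the moment of the call.
- manip.job_done(): hands the job in, once; it reports no verdict.
The state is a dict: "time": time; "joint_pos": joint angles; "joint_vel": joint speeds; "joint_efforts": joint torques, N m; "tool_pos": TCP position; "tool_rot": TCP orientation; "contact_force": force on the tool from outside, world axes, zero at the start; "ft_torque": the same for the moment, N m; "gripper_width": opening from 0.0 (shut) to 1.0 (fully open).
Only numpy, scipy, OpenCV 4.12 (cv2) and the standard library are available. Lean on these libraries where they do the work, as an engineer would, in place of code of your own. Each camera call takes 0.05 s, during which the arm holds its last target. There are 200 camera calls.

## Working session

There is one attempt and no reset: what is moved stays moved. The work goes in short steps, Python scripts to look and compute and a shell command to move; the robot and the scene stay as the last step left them, time stands still between calls to the robot, and variables do not carry over. Pictures are saved under pics/ and viewed, about 8 in all and at most 12, crops included, and the job is handed in when it is done.

```bash
mkdir -p pics; ls; python3 - <<'E'
from plant import manip
import cv2,numpy as np
np.set_printoptions(precision=4,suppress=True)
print(manip.state())
for n in("side","top"):
    f=manip.grab_frame(n);cv2.imwrite(f"pics/{n}0.png",f[:,:,::-1]);print(n,manip.calibration(n))
E
```

```text
pics
{'time': 0.0, 'joint_pos': array([-1.227 ,  0.0533,  1.6143, -0.    ,  1.476 , -0.119 ]), 'joint_vel': array([ 0.0002,  0.0016,  0.0001, -0.0008, -0.0003, -0.0001]), 'joint_efforts': array([  0.0004, -39.3679, -37.0177,  -0.0001,   0.0069,   0.    ]), 'tool_pos': array([ 0.2788, -0.5587,  0.2521]), 'tool_rot': array([-0.0006,  0.8504, -0.5261, -0.0008]), 'contact_force': array([ 0.0487, -0.1303,  0.2817]), 'ft_torque': array([ 0.0004,  0.0057, -0.0216]), 'gripper_width': 1.0021815557369829}
side {'fx': 545.2275214205816, 'fy': 545.2275214205816, 'cx': 269.04259025525954, 'cy': 203.604519607117, 'cam_to_world': array([[-0.908 ,  0.2012, -0.3675, -0.1064],
       [-0.4188, -0.4625,  0.7815,  1.2557],
       [-0.0127,  0.8635,  0.5042,  0.9224],
       [ 0.    ,  0.    ,  0.    ,  1.    ]])}
top {'fx': 469.3226092612888, 'fy': 469.3226092612888, 'cx': 280.69524209025377, 'cy': 207.63957819280284, 'cam_to_world': array([[-0.0727,  0.9732, -0.218 ,  0.281 ],
       [-0.9973, -0.0699,  0.0207, -0.0108],
       [ 0.0049,  0.2189,  0.9757,  1.1858],
       [ 0.    ,  0.    ,  0.    ,  1.    ]])}
```

View pics/side0.png

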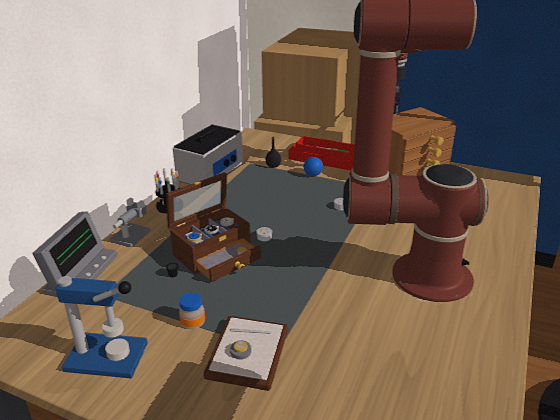

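View pics/top0.png

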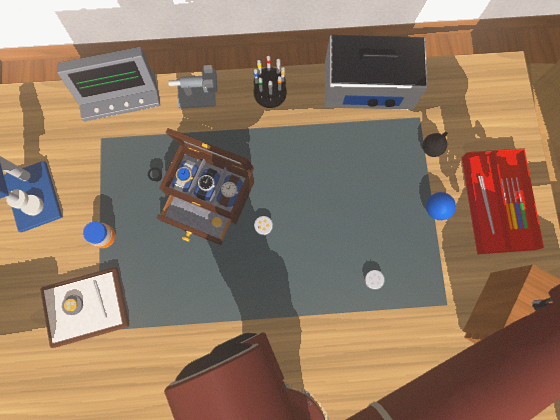

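Both views show the case at top-view pixel (205,185), the lid up and leaning back a little, and the drawer out toward (195,222). Next I enlarge crops of both pictures to read off the corners.

```bash
python3 - <<'E'
import cv2,numpy as np
a=cv2.imread("pics/top0.png")[115:255,145:285];b=cv2.imread("pics/side0.png")[165:290,145:285]
cv2.imwrite("pics/topc.png",cv2.resize(a,None,fx=4.2,fy=4.2,interpolation=cv2.INTER_CUBIC))
cv2.imwrite("pics/sidec.png",cv2.resize(b,None,fx=4.5,fy=4.5,interpolation=cv2.INTER_CUBIC))
E
```

```text
(no output)
```

View pics/topc.png

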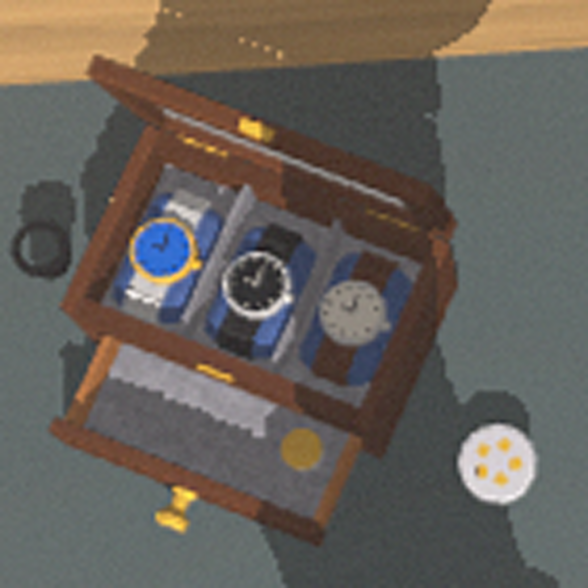

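View pics/sidec.png

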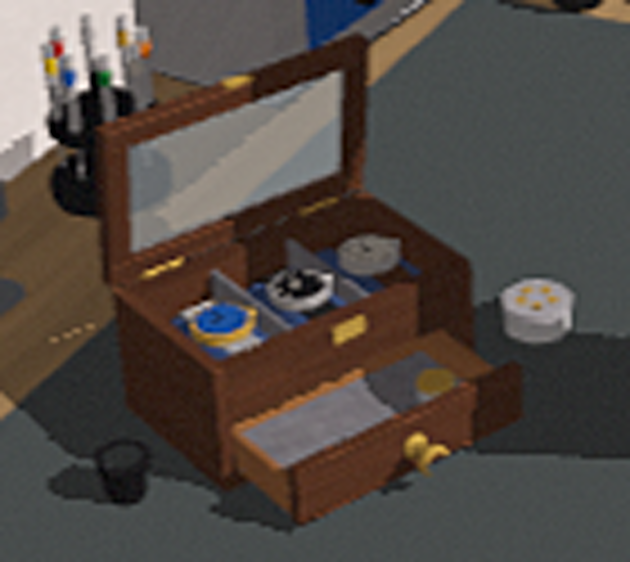

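```bash
cat > h.py <<'E'
import numpy as np
def proj(cal,P):
    c=np.linalg.inv(cal["cam_to_world"])@np.append(P,1)
    return np.array([cal["cx"]+cal["fx"]*c[0]/-c[2],cal["cy"]-cal["fy"]*c[1]/-c[2]])
def world(p,P):
    x,y,t=p[:3];c,s=np.cos(t),np.sin(t)
    return np.array([x+c*P[0]-s*P[1],y+s*P[0]+c*P[1],P[2]])
def lid(p,r,y,n):  # r from hinge along lid, n out from inner face
    a=p[3];return world(p,[.06-r*np.cos(a)+n*np.sin(a),y,.09+r*np.sin(a)+n*np.cos(a)])
E
python3 - <<'E'
from h import *; from plant import manip
from scipy.optimize import least_squares
np.set_printoptions(precision=4,suppress=True)
T,S=manip.calibration("top"),manip.calibration("side")
t=lambda u,v:np.array([(u+.5)/4.2+144.5,(v+.5)/4.2+114.5]); s=lambda u,v:np.array([(u+.5)/4.5+144.5,(v+.5)/4.5+164.5])
W=lambda x,y,z,d=0:(lambda p:world(p,[x-d*p[4],y,z])); L=lambda r,y,n:(lambda p:lid(p,r,y,n))
obs=[(T,t(65,305),W(-.06,.097,.09)),(T,t(382,455),W(-.06,-.097,0)),(T,t(52,425),W(-.06,.085,.048,1)),(T,t(320,543),W(-.06,-.085,.008,1)),
(T,t(172,520),W(-.084,0,.028,1)),(T,t(95,65),L(.12,.097,.006)),(T,t(450,220),L(.12,-.097,.006)),
(S,s(222,370),W(-.06,.097,.09)),(S,s(225,488),W(-.06,.097,0)),(S,s(130,410),W(.06,.097,0)),(S,s(470,262),W(-.06,-.097,.09)),
(S,s(102,130),L(.12,.097,.006)),(S,s(363,38),L(.12,-.097,.006)),(S,s(298,522),W(-.06,.085,.008,1)),(S,s(293,470),W(-.06,.085,.048,1)),
(S,s(520,368),W(-.06,-.085,.048,1)),(S,s(435,455),W(-.084,0,.028,1))]
f=lambda p:np.concatenate([proj(c,g(p))-o for c,o,g in obs])
r=least_squares(f,[.6,.2,-.4,1.5,.06],loss="soft_l1");p=r.x
print(p);print(r.fun.reshape(-1,2));np.save("p.npy",p)
print("edge",lid(p,.12,0,.012),"knob",world(p,[-.084-p[4],0,.028]))
E
```

```text
[ 0.6055  0.1406 -0.4689  1.4022  0.0623]
[[-0.6805  0.556 ]
 [ 0.6757  2.2366]
 [-0.057   0.689 ]
 [ 0.8185  1.2824]
 [-0.039   1.3483]
 [-0.1865  1.0185]
 [-4.2483 -3.423 ]
 [-2.4378 -0.5706]
 [-0.3527  0.0611]
 [-0.9784 -2.1959]
 [ 0.5954 -1.1471]
 [-0.0267 -0.951 ]
 [ 1.266  -1.3847]
 [-0.7729 -0.5967]
 [-0.6769 -1.0027]
 [-0.2852 -1.5404]
 [-0.621   0.3665]]
edge [0.6516 0.1173 0.2103] knob [0.475  0.2067 0.028 ]
```

```bash
cat >> h.py <<'E'
from scipy.spatial.transform import Rotation as R
def rot(q): return R.from_quat(np.roll(q,-1))
def inv_case(p,P):
    t=p[2];c,s=np.cos(t),np.sin(t);d=np.array(P[:2])-p[:2];return np.array([c*d[0]+s*d[1],-s*d[0]+c*d[1],P[2]])
def goal(st,p,tipcase,rv_case=None,tips=.022):
    """shift (cm) and rotvec (deg) in tool axes; tool base: x=case y,y=case x,z down; rv: extra tilt about tool x deg"""
    M=np.array([[0,1,0],[1,0,0],[0,0,-1.]]); Rt=R.from_euler('z',p[2])*R.from_matrix(M)*R.from_euler('x',rv_case or 0,degrees=True)
    pos=world(p,tipcase)-Rt.apply([0,0,tips]); Rc=rot(st["tool_rot"])
    return Rc.inv().apply(pos-st["tool_pos"])*100,(Rc.inv()*Rt).as_rotvec(degrees=True)
E
python3 - <<'E'
from h import *; from plant import manip
np.set_printoptions(precision=2,suppress=True)
p=np.load("p.npy");s=manip.state();print(manip.tcp_to_tips)
print(goal(s,p,[.092,0,.28]),goal(s,p,[.092,0,.185]))
E
```

```text
0.022
(array([-40.62, -65.94,  -4.89]), array([  -0.13,    0.05, -126.62])) (array([-40.61, -65.94,   4.61]), array([  -0.13,    0.05, -126.62]))
```

```bash
python3 -m pendant '{"linear":[[0,0,-4],[-2,-3,-7],[-4,-7,-8],[-6,-10,-8],[-8,-13,-8],[-10,-16,-8],[-12,-19,-8],[-14,-22,-8],[-16,-26,-8],[-18,-29,-8]],"rotation":[[0,0,-6],[0,0,-12],[0,0,-18],[0,0,-24],[0,0,-30],[0,0,-36],[0,0,-42],[0,0,-48],[0,0,-54],[0,0,-60]],"grip":[1,1,1,1,1,1,1,1,1,1]}'
python3 - <<'E'
from h import *; from plant import manip
np.set_printoptions(precision=2,suppress=True)
p=np.load("p.npy");s=manip.state();print(manip.tcp_to_tips,s["joint_pos"])
print(goal(s,p,[.092,0,.28]))
E
```

```text
time: 0.93
tool_pos: [0.4589, -0.2669, 0.3328]
tool_rot: [-0.0, 1.0, -0.028, -0.0]
contact_force: [1.0, 0.5, -0.5]
gripper_width: 0.002
0.022 [-0.67 -0.21  1.73  0.    1.62 -0.61]
(array([ 20.79, -37.81,   3.09]), array([ -0.03,  -0.01, -66.34]))
```

```bash
python3 -m pendant '{"linear":[[2.5,-4,0],[5,-8,0],[7.5,-12,0],[10,-16,0],[12.5,-20,0],[15,-24,0],[17,-28,0],[18.5,-32,0],[20,-36,0],[20.8,-37.8,0]],"rotation":[[0,0,-7],[0,0,-14],[0,0,-21],[0,0,-28],[0,0,-35],[0,0,-42],[0,0,-49],[0,0,-56],[0,0,-62],[0,0,-66.3]],"grip":[1,1,1,1,1,1,1,1,1,1]}'
python3 - <<'E'
from h import *; from plant import manip
import cv2
np.set_printoptions(precision=2,suppress=True)
p=np.load("p.npy");s=manip.state();print(s["joint_pos"])
print(goal(s,p,[.092,0,.185]))
c=manip.calibration("wrist");f=manip.grab_frame("wrist")
cv2.imwrite("pics/w1.png",f[:,:,::-1]);print(proj(c,lid(p,.12,0,.012)),proj(c,lid(p,.12,.097,.012)),proj(c,lid(p,.12,-.097,.012)))
E
```

```text
time: 1.77
tool_pos: [0.6821, 0.0838, 0.3325]
tool_rot: [-0.0, 0.852, 0.523, -0.001]
contact_force: [0.7, -0.2, -0.0]
gripper_width: 0.005
[ 0.01  0.16  1.36 -0.    1.62 -1.09]
(array([ 1.61, -0.19, 12.54]), array([-0.06,  0.04, -0.04]))
[297.96 145.67] [446.06 145.62] [149.82 145.73]
```

View pics/w1.png

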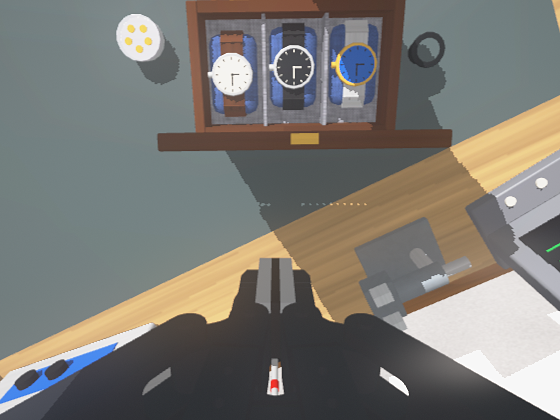

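The lid's top edge is at row 150, columns 158–451. My fit put it at row 146, so the agreement is within about 4 mm. The fingertips are behind the lid at (275,262). The wrist camera sits on the lid side of the tool, so I check its height before descending.

```bash
python3 - <<'E'
from h import *; from plant import manip
np.set_printoptions(precision=3,suppress=True)
s=manip.state();c=manip.calibration("wrist")["cam_to_world"];r=rot(s["tool_rot"])
print(r.inv().apply(c[:3,3]-s["tool_pos"]), r.inv().apply(-c[:3,2]))
E
```

```text
[ 0.001 -0.078 -0.12 ] [0.001 0.303 0.953]
```

```bash
python3 -m pendant '{"linear":[[0.3,0.5,1],[0.6,0.5,2.5],[1,0.5,4],[1.3,0.5,5.5],[1.6,0.5,7],[1.6,0.5,8.5],[1.6,0.5,10],[1.6,0.3,11.2],[1.6,0,12],[1.6,0,12]],"rotation":[[0,0,0],[0,0,0],[0,0,0],[0,0,0],[0,0,0],[0,0,0],[0,0,0],[0,0,0],[0,0,0],[0,0,0]],"grip":[1,1,1,1,1,1,1,1,1,1]}'
```

```text
time: 2.65
tool_pos: [0.6873, 0.096, 0.2102]
tool_rot: [-0.001, 0.853, 0.521, -0.002]
contact_force: [-0.5, 0.4, -0.4]
gripper_width: 0.001
```

Camera is 120 mm above the TCP, so it clears. Next I push the lid along its arc.

```bash
python3 -m pendant '{"linear":[[0,-1,0],[0,-2,-0.1],[0,-2.6,-0.2],[0,-3.2,-0.2],[0,-3.8,-0.2],[0,-4.3,-0.1],[0,-4.8,0],[0,-5.3,0.2],[0,-5.8,0.4],[0,-6.2,0.5]],"rotation":[[0,0,0],[0,0,0],[0,0,0],[0,0,0],[0,0,0],[0,0,0],[0,0,0],[0,0,0],[0,0,0],[0,0,0]],"grip":[1,1,1,1,1,1,1,1,1,1]}'
python3 - <<'E'
from h import *; from plant import manip
import cv2
p=np.load("p.npy");s=manip.state();r=rot(s["tool_rot"]);print(inv_case(p,s["tool_pos"]+r.apply([0,0,.022])),s["contact_force"])
f=manip.grab_frame("side");cv2.imwrite("pics/s2.png",cv2.resize(f[130:300,120:320,::-1],None,fx=3,fy=3))
E
```

```text
time: 3.48
tool_pos: [0.6334, 0.1246, 0.2082]
tool_rot: [-0.0, 0.853, 0.521, 0.0]
contact_force: [1.8, -0.2, 2.4]
gripper_width: -0.002
[ 0.03210717 -0.00164898  0.18615015] [ 1.84012258 -0.20531019  2.35663039]
```

View pics/s2.png

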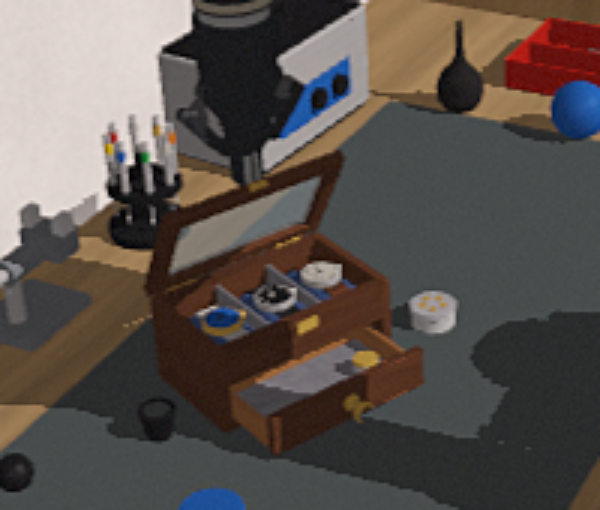

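The lid follows the fingertip: it leans forward at about 1.05 rad, with the tip at the edge at (245,178). I continue the arc.

```bash
python3 -m pendant '{"linear":[[0,-0.8,0.5],[0,-1.5,1],[0,-2.1,1.5],[0,-2.7,2],[0,-3.2,2.5],[0,-3.7,3],[0,-4.1,3.5],[0,-4.5,4.1],[0,-4.8,4.6],[0,-5.1,5.1]],"rotation":[[0,0,0],[0,0,0],[0,0,0],[0,0,0],[0,0,0],[0,0,0],[0,0,0],[0,0,0],[0,0,0],[0,0,0]],"grip":[1,1,1,1,1,1,1,1,1,1]}'
python3 - <<'E'
from h import *; from plant import manip
p=np.load("p.npy");s=manip.state();r=rot(s["tool_rot"]);print(inv_case(p,s["tool_pos"]+r.apply([0,0,.022])),s["contact_force"])
E
```

```text
time: 4.37
tool_pos: [0.588, 0.1477, 0.1565]
tool_rot: [-0.0, 0.853, 0.521, -0.0]
contact_force: [0.3, -1.8, 1.5]
gripper_width: -0.003
[-0.01884556 -0.00154621  0.13450528] [ 0.26943103 -1.81756874  1.50472159]
```

```bash
python3 -m pendant '{"linear":[[0,-0.2,0.5],[0,-0.4,1],[0,-0.6,1.5],[0,-0.8,1.9],[0,-0.9,2.3],[0,-1,2.6],[0,-1,2.9],[0,-1,3.1],[0,-1,3.2],[0,-1,3.2]],"rotation":[[0,0,0],[0,0,0],[0,0,0],[0,0,0],[0,0,0],[0,0,0],[0,0,0],[0,0,0],[0,0,0],[0,0,0]],"grip":[1,1,1,1,1,1,1,1,1,1]}'
```

```text
time: 5.2
tool_pos: [0.5794, 0.1522, 0.1249]
tool_rot: [-0.0, 0.853, 0.521, -0.0]
contact_force: [0.5, 0.1, -0.1]
gripper_width: -0.003
```

```bash
python3 -m pendant '{"linear":[[0,0,0.05],[0,0,0.1],[0,0,0.15],[0,0,0.2],[0,0,0.25],[0,0,0.3],[0,0,0.3],[0,0,0.3],[0,0,0.3],[0,0,0.3]],"rotation":[[0,0,0],[0,0,0],[0,0,0],[0,0,0],[0,0,0],[0,0,0],[0,0,0],[0,0,0],[0,0,0],[0,0,0]],"grip":[1,1,1,1,1,1,1,1,1,1]}'
python3 - <<'E'
from plant import manip
import cv2
f=manip.grab_frame("side");cv2.imwrite("pics/s3.png",cv2.resize(f[130:300,120:320,::-1],None,fx=3,fy=3));print(manip.state()["contact_force"],manip.state()["tool_pos"])
E
```

```text
time: 6.03
tool_pos: [0.5796, 0.1522, 0.123]
tool_rot: [-0.0, 0.853, 0.521, -0.0]
contact_force: [-3.7, -0.5, 5.5]
gripper_width: -0.002
[-3.45504461  0.23058304  6.063954  ] [0.57961413 0.15221691 0.12300749]
```

View pics/s3.png

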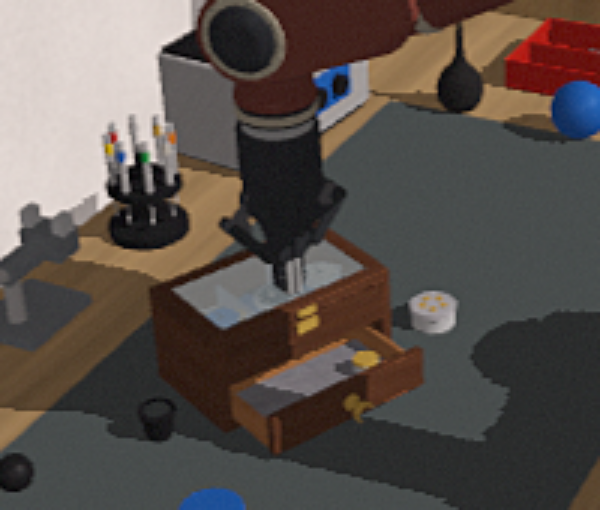

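The lid looks flat on the case, with the tip on the pane at (290,288) and about 6 N of reaction. I press a little harder to confirm it is at the stop, then lift.

```bash
python3 -m pendant '{"linear":[[0,0,0.1],[0,0,0.2],[0,0,0.3],[0,0,0.3],[0,0,0.3],[0,0,0.3],[0,0,0.3],[0,0,0.3],[0,0,0.3],[0,0,0.3]],"rotation":[[0,0,0],[0,0,0],[0,0,0],[0,0,0],[0,0,0],[0,0,0],[0,0,0],[0,0,0],[0,0,0],[0,0,0]],"grip":[1,1,1,1,1,1,1,1,1,1]}'
python3 - <<'E'
from h import *; from plant import manip
np.set_printoptions(precision=2,suppress=True)
p=np.load("p.npy");s=manip.state();print(s["contact_force"],s["joint_pos"])
# drawer pose: tilt so fingers point forward(+case x) and down
for sg in (45,-45):print(sg,R.from_euler('x',sg,degrees=True).apply([0,0,1]))
E
```

```text
time: 6.92
tool_pos: [0.5798, 0.1523, 0.1229]
tool_rot: [-0.0, 0.853, 0.521, -0.0]
contact_force: [-11.0, -1.7, 18.4]
gripper_width: 0.001
[-10.95  -1.7   18.37] [ 0.13  0.11  1.78 -0.    1.25 -0.96]
45 [ 0.   -0.71  0.71]
-45 [0.   0.71 0.71]
```

Pressing harder left the tip height unchanged at 18 N, so the lid is on its stop. Next I work out the tilted pose for the drawer knob.

```bash
cat >> h.py <<'E'
def goal2(st,p,corner,tilt):
    M=np.array([[0,1,0],[1,0,0],[0,0,-1.]]); Rt=R.from_euler('z',p[2])*R.from_matrix(M)*R.from_euler('x',tilt,degrees=True)
    pos=world(p,corner)-Rt.apply([0,.011,.022]); Rc=rot(st["tool_rot"])
    return np.r_[Rc.inv().apply(pos-st["tool_pos"])*100,(Rc.inv()*Rt).as_rotvec(degrees=True)]
E
python3 - <<'E'
from h import *; from plant import manip
np.set_printoptions(precision=2,suppress=True)
p=np.load("p.npy");s=manip.state();print(goal2(s,p,[-.19,.003,.16],-35))
E
python3 -m pendant '{"linear":[[0,0,-1],[0,0,-3],[0,0,-5],[0,-1.5,-6],[0,-4,-6],[0,-6.5,-6],[0,-9,-6],[0,-11.5,-6],[0,-14,-6],[0,-16,-6]],"rotation":[[0,0,0],[0,0,0],[0,0,0],[-3,0,0],[-8,0,0],[-13,0,0],[-18,0,0],[-24,0,0],[-30,0,0],[-35,0,0]],"grip":[1,1,1,1,1,1,1,1,1,1]}'
python3 - <<'E'
from h import *; from plant import manip
np.set_printoptions(precision=2,suppress=True)
p=np.load("p.npy");s=manip.state();print(s["joint_pos"])
for z in(.16,.028):print(goal2(s,p,[-.185,.003,z],-35))
E
```

```text
[  0.32 -18.35  -4.88 -35.02   0.12  -0.28]
time: 7.75
tool_pos: [0.4359, 0.2258, 0.1795]
tool_rot: [0.258, 0.813, 0.497, 0.159]
contact_force: [-0.2, -0.3, -0.1]
gripper_width: 0.002
[ 0.59 -0.36  2.19 -0.61  1.07 -0.27]
[ 0.35 -1.82 -0.34  0.29  0.02 -0.3 ]
[ 0.32 -9.45 10.44  0.29  0.02 -0.3 ]
```

```bash
python3 -m pendant '{"linear":[[0.3,-1,-0.2],[0.3,-1.8,-0.3],[0.3,-2.8,1.1],[0.3,-3.8,2.5],[0.3,-4.8,3.9],[0.3,-5.8,5.3],[0.3,-6.8,6.7],[0.3,-7.8,8.1],[0.3,-8.7,9.4],[0.3,-9.4,10.4]],"rotation":[[0,0,0],[0,0,0],[0,0,0],[0,0,0],[0,0,0],[0,0,0],[0,0,0],[0,0,0],[0,0,0],[0,0,0]],"grip":[1,1,1,1,1,1,1,1,1,1]}'
python3 - <<'E'
from h import *; from plant import manip
import cv2
np.set_printoptions(precision=2,suppress=True)
p=np.load("p.npy");s=manip.state();c=manip.calibration("wrist")
print(s["tool_pos"],goal2(s,p,[-.185,.003,.028],-35))
print(goal2(s,p,[-.084,.003,.028],-35),proj(c,world(p,[-.084-p[4],0,.028])),c["cam_to_world"][2,3])
cv2.imwrite("pics/w4.png",manip.grab_frame("wrist")[:,:,::-1])
E
```

```text
time: 8.58
tool_pos: [0.4235, 0.2353, 0.0389]
tool_rot: [0.256, 0.814, 0.497, 0.156]
contact_force: [-0.0, 0.6, -1.4]
gripper_width: -0.0
[0.42 0.24 0.04] [ 0.08 -0.08 -0.16 -0.05  0.25 -0.3 ]
[ 0.14  8.2   5.63 -0.05  0.25 -0.3 ] [269.69 331.1 ] 0.09279581208190062
```

View pics/w4.png

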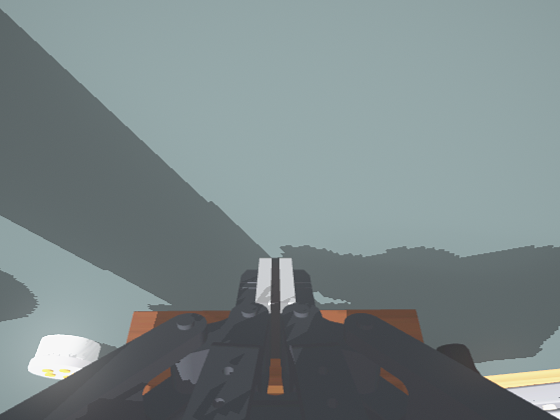

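The fingers at (276,270) are centred on the drawer front, whose lower edge spans columns 133–417. I now push along the case's x axis.

```bash
python3 -m pendant '{"linear":[[0,0.8,0.5],[0,1.6,1.1],[0,2.4,1.6],[0,2.9,2],[0,3.4,2.3],[0,4,2.7],[0,4.6,3.1],[0,5.2,3.5],[0,5.8,3.9],[0,6.4,4.3]],"rotation":[[0,0,0],[0,0,0],[0,0,0],[0,0,0],[0,0,0],[0,0,0],[0,0,0],[0,0,0],[0,0,0],[0,0,0]],"grip":[1,1,1,1,1,1,1,1,1,1]}'
python3 - <<'E'
from h import *; from plant import manip
np.set_printoptions(precision=2,suppress=True)
p=np.load("p.npy");s=manip.state();print(goal2(s,p,[-.084,.003,.028],-35),s["contact_force"])
E
```

```text
time: 9.47
tool_pos: [0.4923, 0.2004, 0.0417]
tool_rot: [0.257, 0.814, 0.497, 0.157]
contact_force: [-1.5, 2.0, -0.4]
gripper_width: 0.001
[ 0.09  1.72  1.44 -0.01  0.17 -0.26] [-1.45  2.05 -0.45]
```

```bash
python3 -m pendant '{"linear":[[0,0.4,0.3],[0,0.8,0.6],[0,1.2,0.9],[0,1.5,1.1],[0,1.7,1.3],[0,1.8,1.4],[0,1.9,1.4],[0,2,1.5],[0,2,1.5],[0,2,1.5]],"rotation":[[0,0,0],[0,0,0],[0,0,0],[0,0,0],[0,0,0],[0,0,0],[0,0,0],[0,0,0],[0,0,0],[0,0,0]],"grip":[1,1,1,1,1,1,1,1,1,1]}'
python3 - <<'E'
from h import *; from plant import manip
np.set_printoptions(precision=2,suppress=True)
p=np.load("p.npy");s=manip.state();print(goal2(s,p,[-.084,.003,.028],-35),s["contact_force"])
E
```

```text
time: 10.3
tool_pos: [0.5138, 0.1891, 0.0407]
tool_rot: [0.257, 0.814, 0.497, 0.156]
contact_force: [-0.7, 0.6, -0.2]
gripper_width: -0.002
[ 0.12 -0.22 -0.03 -0.01  0.21 -0.24] [-0.74  0.59 -0.18]
```

```bash
python3 -m pendant '{"linear":[[0,0.1,0.05],[0,0.2,0.1],[0,0.25,0.15],[0,0.35,0.2],[0,0.4,0.3],[0,0.5,0.3],[0,0.5,0.3],[0,0.5,0.3],[0,0.5,0.3],[0,0.5,0.3]],"rotation":[[0,0,0],[0,0,0],[0,0,0],[0,0,0],[0,0,0],[0,0,0],[0,0,0],[0,0,0],[0,0,0],[0,0,0]],"grip":[1,1,1,1,1,1,1,1,1,1]}'
```

```text
time: 11.13
tool_pos: [0.5154, 0.1884, 0.0402]
tool_rot: [0.254, 0.815, 0.497, 0.155]
contact_force: [-33.9, 13.8, 21.0]
gripper_width: 0.002
```

The drawer is on its stop: 37 N along the slide, with almost no further travel. I back off and lift away.

```bash
python3 -m pendant '{"linear":[[0,-0.5,-0.3],[0,-1.5,-1],[0,-2.8,-2],[0,-4.2,-3],[0,-5.6,-4],[0,-6,-5.5],[0,-5,-7],[0,-4,-8.5],[0,-3,-10],[0,-2.5,-11]],"rotation":[[0,0,0],[0,0,0],[0,0,0],[0,0,0],[0,0,0],[0,0,0],[0,0,0],[0,0,0],[0,0,0],[0,0,0]],"grip":[1,1,1,1,1,1,1,1,1,1]}'
python3 -m pendant '{"linear":[[0,0.5,-2],[0,1,-4],[0,1,-6],[0,1,-8],[0,1,-10],[0,1,-12],[0,1,-14],[0,1,-14],[0,1,-14],[0,1,-14]],"rotation":[[0,0,0],[0,0,0],[0,0,0],[0,0,0],[0,0,0],[0,0,0],[0,0,0],[0,0,0],[0,0,0],[0,0,0]],"grip":[1,1,1,1,1,1,1,1,1,1]}'
python3 - <<'E'
from h import *; from plant import manip
import cv2
f=manip.grab_frame("side")[:,:,::-1];g=manip.grab_frame("top")[:,:,::-1]
a=cv2.resize(f[160:290,140:280],None,fx=4,fy=4,interpolation=2)
cv2.imwrite("pics/s5.png",a);cv2.imwrite("pics/t5.png",g)
p=np.load("p.npy");S=manip.calibration("side")
for d in(0,.003,.01):print(4*(proj(S,world(p,[-.084-d,0,.028]))-[140,160]))
for l in(0,.04,.1):
    q=p.copy();q[3]=l;print(l,[4*(proj(S,lid(q,.12,y,.012))-[140,160]) for y in(.097,-.097)])
E
```

```text
time: 11.97
tool_pos: [0.4454, 0.2252, 0.1194]
tool_rot: [0.257, 0.814, 0.497, 0.158]
contact_force: [0.3, 0.7, 0.4]
gripper_width: 0.0
time: 12.8
tool_pos: [0.3805, 0.2573, 0.2363]
tool_rot: [0.257, 0.814, 0.497, 0.156]
contact_force: [0.6, -0.3, 0.3]
gripper_width: 0.002
[350.54293051 382.84191475]
[352.98486668 384.78822584]
[358.70824374 389.34996352]
0 [array([204.5072892 , 330.22245571]), array([438.08840535, 232.51544964])]
0.04 [array([203.44480591, 323.89353277]), array([437.40008945, 226.47871263])]
0.1 [array([201.57089198, 314.20027421]), array([436.06702339, 217.2553067 ])]
```

View pics/s5.png

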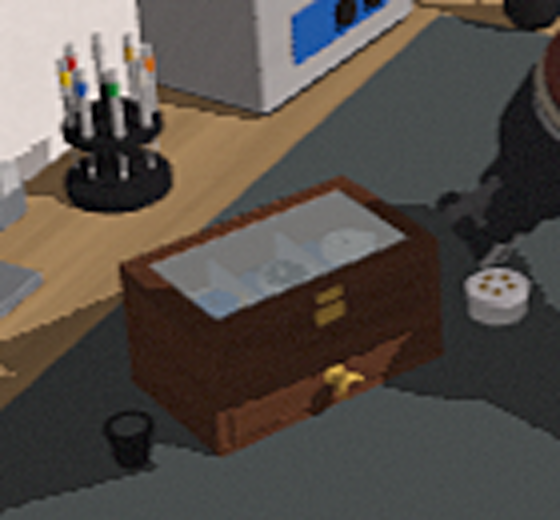

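View pics/t5.png

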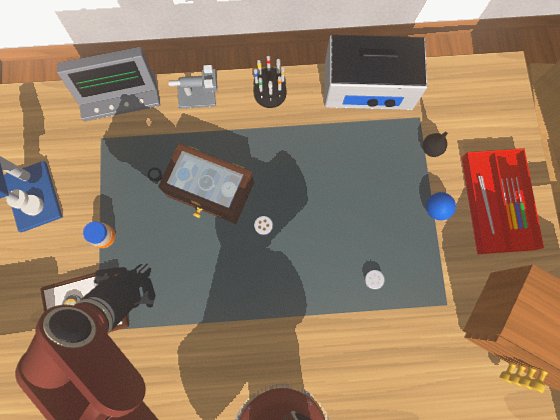

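The lid lies flat and the drawer front is flush, with the knob at (345,380) against (350,383) predicted for home. Loupe, pots, jar, ball and blower are unmoved and the arm is clear, so I hand in.

```bash
python3 -c "
from plant import manip
print(manip.job_done())"
```

```text
the job is handed in; nothing more can be done
None
```

The watch case is closed and the job is handed in; no verdict was reported. It took about 13 s of the 58 s allowed.

- **Lid:** I swung it down from behind with closed fingertips. At 18 N it did not move any further, so it is on its stop.
- **Drawer:** I pushed it home by the knob with the tool tilted, until it stopped at about 37 N along the slide.
- **Last pictures:** They show the lid flat and the drawer front flush, with the knob within about 1–2 pixels of where I calculated home to be. The arm is clear. The watches show in their compartments through the glass, and the loupe, pots, jar, ball and blower look unmoved.
- **Not checked directly:** The tin can't be seen in the shut drawer. It was inside in the last picture before the drawer push.
- **Disagreements:** One lid corner I read from the first overhead picture was off by about 5 pixels, and the case fit was about 4 mm off in the wrist view. Neither affected the result.

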